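# Nip a stone in the ratchet-handled stone trimmer

## Task

The stone trimmer's ratchet is still set to back off from the last job: flip its pawl lever over to the driving-down side, then work the ratchet handle until the upper chisel comes down, bites and grips the stone firmly, ready for splitting, and let go. Do not pull so hard that the stone splits, and leave the stone where it stands and the other things on the bench undisturbed.

Things in the scene. Friction and masses are not known exactly. Their poses are not given: they have to be found in the camera images.
- trimmer: The stone trimmer, bolted to the bench: dark base plate 140 x 240 x 20 mm, two steel pillars 160 mm apart (along y), crosshead 64 x 210 mm with its top 150 mm above the bench. Origin: centre of the base's underside, z up on the screw axis. Turning its screw clockwise seen from above drives the upper chisel down, 2.5 mm per rad; its friction keeps it tight when the handle is let go.
- ratchet_axis (a point): Middle of the ratchet head (76 mm round, 24 mm thick, on top of the crosshead), on the vertical screw axis, 168 mm above the bench. A hexagon on the head reaches 191 mm. 16 teeth: up to 0.4 rad of each driving stroke is idle until the pawl clicks in; back strokes click over freely with about 3 N at the grip.
- handle_grip (a point): Middle of the handle's rubber grip, on its centre line, 150 mm out from the ratchet axis, 168 mm above the bench. x points outwards along the handle. Round level bar 26 mm thick, 100 mm long. Pull here, sideways: about 5 N runs the chisel down through the air; once it bites, the pull rises about 1 N per 0.1 rad; 8 to 10 N is a firm nip; from 11 to 12 N the stone may split.
- handle (a joint): Swing of the ratchet handle, rad, anticlockwise positive seen from above; at 0 it points along the trimmer's own -y (to the robot's right if the trimmer stands square). Starts between -0.35 and 0.35; it can go all the way round and stays where it is left.
- lever (a joint): Swing of the pawl lever on the handle, rad, anticlockwise positive. It snaps over the middle (0). Above 0 (lug on the handle's anticlockwise side; so it starts) the handle drives anticlockwise and raises the chisel; below 0 (lug on the clockwise side) it drives clockwise and lowers it. Stops at about +-0.29; it may rest as near 0 as 0.1 with its nose on a tooth and clicks home as the handle moves.
- lever_lug (a point): Middle of the upright thumb lug, 10 mm (along the handle) x 9 mm x 23 mm tall, at the free end of the small dark steel pawl lever on top of the handle, 74 mm out from the ratchet axis, 26 mm from the lever's pivot. Lug top 205 mm above the bench, lever plate 186 mm, head 180 mm. It travels 14 mm sideways; about 3 N flips it, and pushed over 4 N the handle may swing too.
- chisel: The upper chisel with its ram, between the pillars under the crosshead; steel, a blunt edge 5 x 40 mm. Its origin is the middle of the lower edge, on the screw axis, 82 mm above the bench at the start. It slides straight down as the screw turns.
- stone: The rough brown stone with a sawn flat bottom and flattened top, about 65 mm across and nearly 40 mm tall, about 0.2 kg, standing loose on the square steel anvil under the chisel. Origin at the centre of its underside. The anvil's height varies by some 4 mm, so the chisel starts roughly 2 to 6 mm above the stone; it sinks in about a millimetre when it bites.
- spare_chisel: A spare chisel, 12 x 12 x 75 mm steel bar, lying on the trimmer's base plate. Bystander; origin at its underside.
- offcut: A stone offcut, 36 mm across and 18 mm high, lying on the trimmer's base plate. Bystander; origin at its underside.
- tower: A tan crystal tower (pointed six-sided column), 44 mm across and 125 mm tall, standing to the robot's right of the trimmer. Bystander; origin at its underside.
- tower_short: A dark blue crystal tower, 48 mm across and 85 mm tall, to the right of the trimmer. Bystander; origin at its underside.
- geode: A half geode, 90 mm across and about 45 mm tall, to the left of the trimmer. Bystander; origin at its underside.
- hammer: A hammer, 260 mm long, lying to the left of the trimmer. Bystander.
- brush: A brush, 200 mm long, lying to the right of the trimmer. Bystander.

How it is judged (in metres and radians):
On the way, in this order (a step that is already met when the one before it is completed fails the run):
1. the pawl lever is flipped to the driving-down side (value of joint lever below -0.05 rad), for 0.1 s.
2. the chisel bites and grips the stone with at least 100 N (contact force between chisel and stone above 100 N), for 0.2 s.
At the end, for the whole second after the job is handed in: The pawl lever stands on the driving-down side, the chisel grips the stone with 100 to 400 N, the stone stands upright within 12 mm of where it was, and the handle is let go and at rest (contact force between chisel and stone between 100 and 400 N and value of joint lever below -0.05 rad and distance of stone from where it was at the start of the episode below 0.012 m and angle between stone's own z axis and vertical below 0.1 rad and velocity of joint handle between -0.1 and 0.1 rad/s); the robot touches nothing.
It fails at once if the stone is split: the chisel presses on it with more than 400 N (contact force between chisel and stone above 400 N).
It fails at once if another thing on the bench is moved by more than 20 mm (distance of any of spare_chisel, offcut, tower, tower_short, geode, hammer, brush from where it was at the start of the episode above 0.02 m).
It fails at once if the stone is shifted by more than 12 mm (distance of stone from where it was at the start of the episode above 0.012 m).
It also fails if it takes over 67 s, if anything falls off the work surface, if the arm or the gripper's body presses on something with over 40 N, if the wrist force passes 120 N, or if a joint passes its speed limit or range.

## Robot

A 6-joint arm with a two-finger parallel gripper is mounted at the origin on the work surface. World frame = base frame: x ahead of the robot, y to its left, z up, the work surface at z = 0. Lengths are in mm, angles in rad, forces in N, time in s.
With the tool pointing down it reaches from about 325 to 925 mm from the base axis. Payload 3.1 kg.
Tool frame: the origin (TCP) lies midway between the tips of the shut fingers; the grasp point (between the pads) lies pinch_z behind it (pinch_z is the distance from the TCP to the grasp point, in mm); z points along the fingers, y is the direction in which the jaws open and shut (so a half turn about z gives the same grasp; the last joint's range is limited). The gripper opens to 85 mm and grips with 20 to 120 N. Pads are 22 mm wide; open, the fingers measure 114 mm over their backs; the gripper's body (76 mm by 85 mm) begins 54 mm behind the grasp point. The pads swing forward as they close: fully open they stand 13 mm farther back than shut.
Start: joints at [1.02, 0.217, 1.613, -0, 1.311, -0.112], TCP at [265.517, 565.809, 231.3] pointing down, gripper open.
Joint ranges: [-2.75, 2.75], [-0.78, 2.1], [0.31, 2.55], [-1.13, 4.27], [0.13, 2.63], [-2.58, 2.58]. Speed limits (rad/s): [2.79, 2.79, 3.14, 3.14, 3.14, 3.14].

## Interface

Orientations are given as a unit quaternion [x, y, z, w].
In Python, from station import * gives the robot as it stands.
- The arm moves only by the tool play_rows, never from a script. Its argument "increments" is a list of rows, each an object of numbers: "grip": the opening, from 0 (shut) to 1 (fully open); "dx", "dy", "dz": the shift along the world's x, y, z in cm; "rx", "ry", "rz": the turn, a rotation vector about the world's x, y, z in degrees. A call has exactly 10 rows; each row shifts and turns the commanded pose from where the row before left it; what a row does not reach is not made up. A row lasts 1/10 s, in which the tool goes at most 50 mm and 8.59 degrees, less where a joint would pass 70% of its speed; a pose out of reach is approached as far as the arm can. A call with a gripper value outside its range is refused whole. The fingers move at their own pace and stop on an object; "force" is the grip in N (left out, the last holds). Time passes only in rows, so rows that do not move let the fingers close, or fill a call up. It gives the time, the measured TCP pose, the force and the opening at its end, in the units of the state.
- get_obs(): the state, without advancing time (a new reading comes with each control period).
- camera(name): name is "side" or "top"; returns a dict with "image" (420x560x3 uint8, red, green, blue), "z_map" (420x560 float32, mm along the optical axis (not along the pixel's ray), 0 where there is no reading), "K" (3x3 intrinsics, pixels), "k1" (the pictures are not rectified: a ray, as slopes to the right and down, at radius r is drawn at 1 + k1 r^2 times it, then the intrinsics apply), "xyz" and "orientation" of the camera in the world. Camera axes: x right, y down, z forward; pixel columns grow to the right and rows downward; lengths in mm; the calibration is good to about 2 mm. A picture is of the moment at which its call begins.
- sign_off(): hands the job in, once; it reports no verdict.
The state is a dict: "clock": time; "q": joint angles; "qvel": joint speeds; "joint_efforts": joint torques, N m; "eef_pos": TCP position; "eef_rot": TCP orientation; "force": force on the tool from outside, world axes, zero at the start; "torque": the same for the moment, N m; "grip_width": finger opening in mm.
Only numpy, scipy, OpenCV 4.12 (cv2) and the standard library are available. Lean on these libraries where they do the work, as an engineer would, in place of code of your own. Each camera call takes 0.05 s, during which the arm holds its last target. There are 200 camera calls.

## Working session

There is one attempt and no reset: what is moved stays moved. The work goes in short steps, Python scripts to look and compute and a tool call to move; the robot and the scene stay as the last step left them, time stands still between calls to the robot, and variables do not carry over. Pictures are saved under pics/ and viewed, about 8 in all and at most 12, crops included, and the job is handed in when it is done.

Besides the shell and the picture viewer there is one more tool, called after "Emit:" as name([rows], argument=value, ...), one row to a line, values as JSON. play_rows: Moves the arm, as the interface text tells. Its arguments: {"type":"object","properties":{"increments":{"type":"array"},"force":{"type":"number"}},"required":["increments"]}

```bash
mkdir -p pics; cat > h.py <<'E'
from station import *
import numpy as np, cv2
from scipy.spatial.transform import Rotation as R
def cloud(c):
    K=c["K"];k1=c["k1"];h,w=c["z_map"].shape
    u,v=np.meshgrid(np.arange(w),np.arange(h))
    dx=(u-K[0][2])/K[0][0];dy=(v-K[1][2])/K[1][1]
    x,y=dx.copy(),dy.copy()
    for _ in range(10):
        f=1+k1*(x*x+y*y);x=dx/f;y=dy/f
    z=c["z_map"];P=np.stack([x*z,y*z,z],-1)
    W=P@R.from_quat(c["orientation"]).as_matrix().T+np.array(c["xyz"])
    W[z==0]=np.nan
    return W
def save(c,n): cv2.imwrite("pics/"+n,cv2.cvtColor(c["image"],cv2.COLOR_RGB2BGR))
E
python3 - <<'E'
from h import *
print(get_obs())
for n in("top","side"):
    c=camera(n);save(c,n+"0.png");np.save(n+"0.npy",cloud(c));print(n,c["xyz"],c["orientation"],c["K"],c["k1"])
E
```

```text
{'clock': 0.0, 'q': array([ 1.01980002e+00,  2.17781536e-01,  1.61496183e+00,  3.56652769e-06,
        1.31127619e+00, -1.12168705e-01]), 'qvel': array([-0.00025849,  0.00015181, -0.00017432, -0.00078743,  0.0015997 ,
        0.00084727]), 'joint_efforts': array([-4.15335526e-04, -3.96840656e+01, -3.03858626e+01, -8.52156268e-05,
        9.62057034e-03, -5.67187087e-06]), 'eef_pos': array([265.07569668, 565.09244087, 229.93681685]), 'eef_rot': array([ 2.17657802e-01,  9.76024389e-01, -1.14678926e-03, -3.96654909e-04]), 'force': array([-0.02762767,  0.55871859, -0.88673323]), 'torque': array([-0.02365357,  0.00627577, -0.03940375]), 'grip_width': 85.62390075198022}
top [ 360.61613868   23.19450089 1697.30658743] [ 0.71567211 -0.69701922  0.02958262 -0.0332041 ] [[546.86379265   0.         266.81142621]
 [  0.         546.86379265 219.95709455]
 [  0.           0.           1.        ]] -0.15158386453998018
side [ 235.46019439 -664.99854439  944.18764653] [ 0.91872096 -0.1532487   0.06632324 -0.35786569] [[415.96770058   0.         280.23310222]
 [  0.         415.96770058 207.51889329]
 [  0.           0.           1.        ]] 0.0031613072819799597
```

View pics/top0.png

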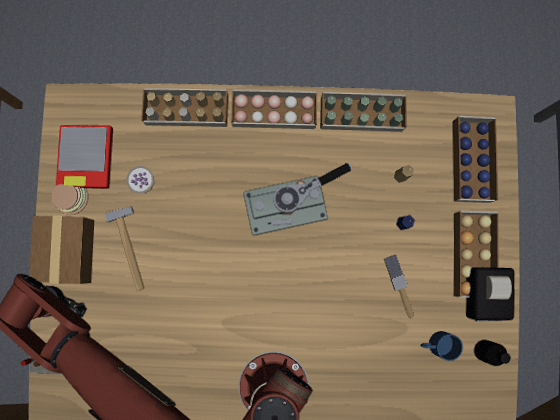

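View pics/side0.png

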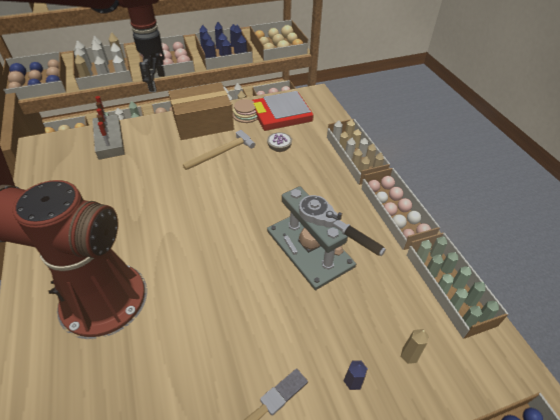

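The top view shows the trimmer near (286,205), yawed. The handle points right and up to about (350,168), and the lever is near (305,187).

```bash
python3 - <<'E'
from h import *
im=cv2.imread("pics/top0.png")[140:250,230:370];a=cv2.resize(im,None,fx=5,fy=5,interpolation=cv2.INTER_CUBIC)
cv2.imwrite("pics/crop0.png",a)
P=np.load("top0.npy");S=np.load("side0.npy")
for (u,v) in [(286,198),(304,187),(305,186),(345,169),(330,177)]: print(u,v,P[v,u].round(1))
for n,Q in(("top",P),("side",S)):
    q=Q.reshape(-1,3);q=q[np.isfinite(q).all(1)]
    q=q[(abs(q[:,0]-420)<200)&(abs(q[:,1]+20)<200)]
    hx=q[(q[:,2]>185)&(q[:,2]<215)];print(n,"high pts",len(hx));print(hx.round(0)[::max(1,len(hx)//40)].tolist())
    b=q[(q[:,2]>8)&(q[:,2]<30)];r=cv2.minAreaRect(b[:,:2].astype(np.float32));print("base",r)
    g=q[(q[:,2]>155)&(q[:,2]<186)];print("grip z band n",len(g))
    cr=q[(q[:,2]>142)&(q[:,2]<157)];print("crosshead",cv2.minAreaRect(cr[:,:2].astype(np.float32)))
E
```

```text
286 198 [557.  -18.9 192.8]
304 187 [590.5 -68.8 183.7]
305 186 [594.3 -71.9 177.7]
345 169 [ 645.4 -183.6  181.4]
330 177 [ 621.4 -141.6  180.5]
top high pts 120
[[605.0, -110.0, 189.0], [600.0, -87.0, 201.0], [597.0, -84.0, 201.0], [595.0, -79.0, 196.0], [594.0, -87.0, 202.0], [593.0, -74.0, 188.0], [591.0, -84.0, 200.0], [590.0, -60.0, 187.0], [590.0, -74.0, 187.0], [586.0, -24.0, 187.0], [587.0, -66.0, 188.0], [584.0, -32.0, 186.0], [584.0, -63.0, 188.0], [581.0, -41.0, 186.0], [577.0, 7.0, 188.0], [574.0, -57.0, 195.0], [571.0, 15.0, 186.0], [572.0, -19.0, 187.0], [568.0, -19.0, 194.0], [569.0, -27.0, 186.0], [566.0, -19.0, 189.0], [567.0, -33.0, 186.0], [563.0, -13.0, 188.0], [563.0, -24.0, 188.0], [565.0, -64.0, 186.0], [560.0, -16.0, 191.0], [560.0, -24.0, 194.0], [557.0, -8.0, 188.0], [557.0, -16.0, 189.0], [557.0, -24.0, 196.0], [554.0, 9.0, 185.0], [554.0, -16.0, 196.0], [555.0, -25.0, 189.0], [551.0, 9.0, 187.0], [551.0, -16.0, 193.0], [552.0, -25.0, 187.0], [553.0, -36.0, 186.0], [549.0, -25.0, 192.0], [547.0, -36.0, 188.0], [535.0, -3.0, 186.0]]
base ((421.1893310546875
[... 855 characters left out ...]
, [598.0, -83.0, 201.0], [573.0, -65.0, 188.0], [580.0, -67.0, 187.0], [590.0, -69.0, 185.0], [596.0, -91.0, 206.0], [574.0, -68.0, 186.0], [583.0, -71.0, 187.0], [592.0, -75.0, 188.0], [595.0, -89.0, 201.0], [576.0, -71.0, 186.0], [582.0, -75.0, 188.0], [589.0, -77.0, 187.0], [596.0, -79.0, 187.0], [598.0, -89.0, 197.0], [588.0, -79.0, 186.0], [594.0, -83.0, 188.0], [597.0, -91.0, 196.0], [594.0, -87.0, 189.0], [602.0, -88.0, 187.0], [598.0, -91.0, 187.0]]
base ((546.3811645507812, -26.835174560546875), (116.1991195678711, 241.0489959716797), 13.806425094604492)
grip z band n 1210
crosshead ((558.538330078125, -23.93256378173828), (64.49905395507812, 210.26832580566406), 13.709772109985352)
```

View pics/crop0.png

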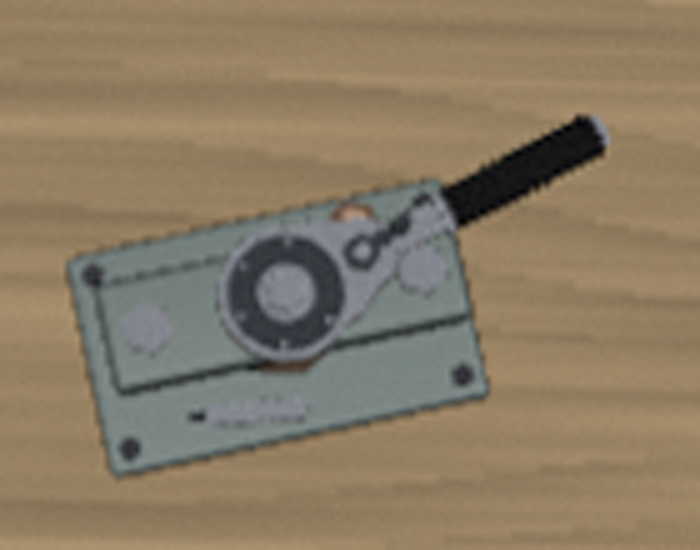

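```bash
python3 - <<'E'
from h import *
for n,A in(("top",(559.4,-21)),("side",(558.5,-23.9))):
    q=np.load(n+"0.npy").reshape(-1,3);q=q[np.isfinite(q).all(1)]
    A=np.array(A);d=q[:,:2]-A;r=np.hypot(*d.T);ang=np.degrees(np.arctan2(d[:,1],d[:,0]))
    hd=q[(r<39)&(q[:,2]>174)&(q[:,2]<186)]
    print(n,"head",cv2.minEnclosingCircle(hd[:,:2].astype(np.float32)))
    m=(r>105)&(r<205)&(q[:,2]>150)&(q[:,2]<186)&(ang<-30)&(ang>-100)
    g=q[m];s=cv2.minAreaRect(g[:,:2].astype(np.float32));print("grip",m.sum(),s,g[:,2].max())
    c=np.array(s[0])-A;print("ang",np.degrees(np.arctan2(c[1],c[0])),np.hypot(*c))
    v=cv2.fitLine(g[:,:2].astype(np.float32),cv2.DIST_L2,0,.01,.01).ravel();print("line ang",np.degrees(np.arctan2(v[1],v[0])),"dist of axis",(A-v[2:])@[-v[1],v[0]])
    l=q[(r<95)&(r>60)&(q[:,2]>193)];print("lug",l[:,:3].mean(0),l[:,:3].min(0),l.max(0),len(l))
E
```

```text
top head ((559.4569702148438, -21.066946029663086), 38.42864990234375)
grip 310 ((633.2457275390625, -156.86245727539062), (25.517803192138672, 99.87157440185547), 29.501754760742188) 185.88834740491689
ang -61.47446074129687 154.63440358691463
line ang -60.552185 dist of axis 3.199527297403236
lug [595.53447522 -83.06821626 201.63685431] [591.37827011 -86.94011443 195.89436422] [599.69181816 -78.55125517 206.96212939] 13
side head ((558.3555297851562, -23.889692306518555), 38.81011962890625)
grip 463 ((632.4995727539062, -160.04473876953125), (24.481887817382812, 99.56170654296875), 28.59981918334961) 184.51959744543626
ang -61.474325624984196 154.9558861817923
line ang -59.77414 dist of axis 6.857896671432533
lug [596.79284518 -87.64161758 201.14238482] [593.82904277 -91.19413739 193.9059309 ] [601.71575655 -81.86869658 207.80909811] 20
```

Emit:
play_rows([
  {"grip":0,"dx":1.78,"dy":-3.19,"dz":0.15,"rz":2.69},
  {"grip":0,"dx":1.78,"dy":-3.19,"dz":0.15,"rz":2.69},
  {"grip":0,"dx":1.78,"dy":-3.19,"dz":0.15,"rz":2.69},
  {"grip":0,"dx":1.78,"dy":-3.19,"dz":0.15,"rz":2.69},
  {"grip":0,"dx":1.78,"dy":-3.19,"dz":0.15,"rz":2.69},
  {"grip":0,"dx":1.78,"dy":-3.19,"dz":0.15,"rz":2.69},
  {"grip":0,"dx":1.78,"dy":-3.19,"dz":0.15,"rz":2.69},
  {"grip":0,"dx":1.78,"dy":-3.19,"dz":0.15,"rz":2.69},
  {"grip":0,"dx":1.78,"dy":-3.19,"dz":0.15,"rz":2.69},
  {"grip":0,"dx":1.78,"dy":-3.19,"dz":0.15,"rz":2.69},
])

```text
validation failed for argument at $.in...
```

Emit:
play_rows([
  {"grip":0,"dx":1.79,"dy":-3.19,"dz":0.15,"rz":2.69},
  {"grip":0,"dx":1.79,"dy":-3.19,"dz":0.15,"rz":2.69},
  {"grip":0,"dx":1.79,"dy":-3.19,"dz":0.15,"rz":2.69},
  {"grip":0,"dx":1.79,"dy":-3.19,"dz":0.15,"rz":2.69},
  {"grip":0,"dx":1.79,"dy":-3.19,"dz":0.15,"rz":2.69},
  {"grip":0,"dx":1.79,"dy":-3.19,"dz":0.15,"rz":2.69},
  {"grip":0,"dx":1.79,"dy":-3.19,"dz":0.15,"rz":2.69},
  {"grip":0,"dx":1.79,"dy":-3.19,"dz":0.15,"rz":2.69},
  {"grip":0,"dx":1.79,"dy":-3.19,"dz":0.15,"rz":2.69},
  {"grip":0,"dx":1.79,"dy":-3.19,"dz":0.15,"rz":2.69},
])

```text
validation failed for argument at $.in...
```

Emit:
play_rows([
  {"grip":0,"dx":1.78,"dy":-3.19,"dz":0.15,"rx":0,"ry":0,"rz":2.69},
  {"grip":0,"dx":1.78,"dy":-3.19,"dz":0.15,"rx":0,"ry":0,"rz":2.69},
  {"grip":0,"dx":1.78,"dy":-3.19,"dz":0.15,"rx":0,"ry":0,"rz":2.69},
  {"grip":0,"dx":1.78,"dy":-3.19,"dz":0.15,"rx":0,"ry":0,"rz":2.69},
  {"grip":0,"dx":1.78,"dy":-3.19,"dz":0.15,"rx":0,"ry":0,"rz":2.69},
  {"grip":0,"dx":1.78,"dy":-3.19,"dz":0.15,"rx":0,"ry":0,"rz":2.69},
  {"grip":0,"dx":1.78,"dy":-3.19,"dz":0.15,"rx":0,"ry":0,"rz":2.69},
  {"grip":0,"dx":1.78,"dy":-3.19,"dz":0.15,"rx":0,"ry":0,"rz":2.69},
  {"grip":0,"dx":1.78,"dy":-3.19,"dz":0.15,"rx":0,"ry":0,"rz":2.69},
  {"grip":0,"dx":1.78,"dy":-3.19,"dz":0.15,"rx":0,"ry":0,"rz":2.69},
])

```text
clock: 1.1
eef_pos: [443.6, 245.3, 245.9]
eef_rot: [-0.016, 1.0, -0.0, -0.0]
force: [-0.2, -0.6, -0.8]
grip_width: 0.1
```

Emit:
play_rows([
  {"grip":0,"dx":1.79,"dy":-3.19,"dz":0.15,"rx":0,"ry":0,"rz":2.69},
  {"grip":0,"dx":1.79,"dy":-3.19,"dz":0.15,"rx":0,"ry":0,"rz":2.69},
  {"grip":0,"dx":1.79,"dy":-3.19,"dz":0.15,"rx":0,"ry":0,"rz":2.69},
  {"grip":0,"dx":1.79,"dy":-3.19,"dz":0.15,"rx":0,"ry":0,"rz":2.69},
  {"grip":0,"dx":1.79,"dy":-3.19,"dz":0.15,"rx":0,"ry":0,"rz":2.69},
  {"grip":0,"dx":1.79,"dy":-3.19,"dz":0.15,"rx":0,"ry":0,"rz":2.69},
  {"grip":0,"dx":1.79,"dy":-3.19,"dz":0.15,"rx":0,"ry":0,"rz":2.69},
  {"grip":0,"dx":1.79,"dy":-3.19,"dz":0.15,"rx":0,"ry":0,"rz":2.69},
  {"grip":0,"dx":1.79,"dy":-3.19,"dz":0.15,"rx":0,"ry":0,"rz":2.69},
  {"grip":0,"dx":1.79,"dy":-3.19,"dz":0.15,"rx":0,"ry":0,"rz":2.69},
])

```text
clock: 2.1
eef_pos: [622.6, -73.5, 260.6]
eef_rot: [-0.248, 0.969, 0.0, -0.001]
force: [-0.2, 0.4, -0.2]
grip_width: -0.0
```

Emit:
play_rows([
  {"grip":0,"dx":0,"dy":0,"dz":-1,"rx":0,"ry":0,"rz":0},
  {"grip":0,"dx":0,"dy":0,"dz":-1,"rx":0,"ry":0,"rz":0},
  {"grip":0,"dx":0,"dy":0,"dz":-1,"rx":0,"ry":0,"rz":0},
  {"grip":0,"dx":0,"dy":0,"dz":-1,"rx":0,"ry":0,"rz":0},
  {"grip":0,"dx":0,"dy":0,"dz":-1,"rx":0,"ry":0,"rz":0},
  {"grip":0,"dx":0,"dy":0,"dz":-1,"rx":0,"ry":0,"rz":0},
  {"grip":0,"dx":0,"dy":0,"dz":-0.5,"rx":0,"ry":0,"rz":0},
  {"grip":0,"dx":0,"dy":0,"dz":0,"rx":0,"ry":0,"rz":0},
  {"grip":0,"dx":0,"dy":0,"dz":0,"rx":0,"ry":0,"rz":0},
  {"grip":0,"dx":0,"dy":0,"dz":0,"rx":0,"ry":0,"rz":0},
])

```text
clock: 3.1
eef_pos: [623.1, -72.4, 197.1]
eef_rot: [-0.247, 0.969, -0.0, 0.001]
force: [-0.0, 0.3, -0.3]
grip_width: 0.0
```

```bash
python3 - <<'E'
from h import *
o=get_obs();print(o['eef_pos'],o['force'],o['q'])
c=camera("side");save(c,"s1.png")
im=cv2.imread("pics/s1.png")[150:290,260:400];cv2.imwrite("pics/s1c.png",cv2.resize(im,None,fx=4,fy=4,interpolation=cv2.INTER_CUBIC))
E
```

```text
[623.07556374 -72.35133959 197.14202923] [-0.01198272  0.29993986 -0.31227189] [-2.27429366e-01  2.50191793e-01  1.63941016e+00 -3.46248700e-06
  1.25047452e+00 -2.29833444e+00]
```

View pics/s1c.png

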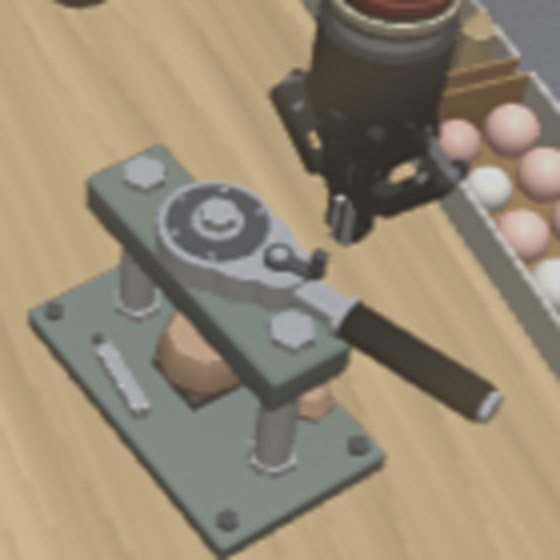

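The fingers are beside the lug on its anticlockwise side: tip at crop (345,238), lug at (318,262). I'll lower 5 mm and push slowly.

Emit:
play_rows([
  {"grip":0,"dx":0,"dy":0,"dz":-0.5,"rx":0,"ry":0,"rz":0},
  {"grip":0,"dx":-0.26,"dy":-0.14,"dz":0,"rx":0,"ry":0,"rz":0},
  {"grip":0,"dx":-0.26,"dy":-0.14,"dz":0,"rx":0,"ry":0,"rz":0},
  {"grip":0,"dx":-0.26,"dy":-0.14,"dz":0,"rx":0,"ry":0,"rz":0},
  {"grip":0,"dx":-0.26,"dy":-0.14,"dz":0,"rx":0,"ry":0,"rz":0},
  {"grip":0,"dx":-0.18,"dy":-0.09,"dz":0,"rx":0,"ry":0,"rz":0},
  {"grip":0,"dx":-0.18,"dy":-0.09,"dz":0,"rx":0,"ry":0,"rz":0},
  {"grip":0,"dx":-0.18,"dy":-0.09,"dz":0,"rx":0,"ry":0,"rz":0},
  {"grip":0,"dx":0,"dy":0,"dz":0,"rx":0,"ry":0,"rz":0},
  {"grip":0,"dx":0,"dy":0,"dz":0,"rx":0,"ry":0,"rz":0},
])

```text
clock: 4.15
eef_pos: [606.5, -80.5, 191.2]
eef_rot: [-0.247, 0.969, 0.0, -0.0]
force: [-0.7, -0.1, -0.2]
grip_width: -0.1
```

Emit:
play_rows([
  {"grip":0,"dx":-0.18,"dy":-0.09,"dz":0,"rx":0,"ry":0,"rz":0},
  {"grip":0,"dx":0,"dy":0,"dz":0,"rx":0,"ry":0,"rz":0},
  {"grip":0,"dx":-0.18,"dy":-0.09,"dz":0,"rx":0,"ry":0,"rz":0},
  {"grip":0,"dx":0,"dy":0,"dz":0,"rx":0,"ry":0,"rz":0},
  {"grip":0,"dx":-0.18,"dy":-0.09,"dz":0,"rx":0,"ry":0,"rz":0},
  {"grip":0,"dx":0,"dy":0,"dz":0,"rx":0,"ry":0,"rz":0},
  {"grip":0,"dx":0,"dy":0,"dz":0,"rx":0,"ry":0,"rz":0},
  {"grip":0,"dx":0,"dy":0,"dz":0,"rx":0,"ry":0,"rz":0},
  {"grip":0,"dx":0,"dy":0,"dz":0,"rx":0,"ry":0,"rz":0},
  {"grip":0,"dx":0,"dy":0,"dz":0,"rx":0,"ry":0,"rz":0},
])

```text
clock: 5.15
eef_pos: [603.0, -82.4, 191.7]
eef_rot: [-0.247, 0.969, 0.0, 0.002]
force: [4.2, 3.0, -2.7]
grip_width: -0.3
```

```bash
python3 - <<'E'
from h import *
o=get_obs();print(o['eef_pos'],o['force'],o['torque'])
c=camera("side");save(c,"s2.png")
im=cv2.imread("pics/s2.png")[180:260,290:390];cv2.imwrite("pics/s2c.png",cv2.resize(im,None,fx=6,fy=6,interpolation=cv2.INTER_CUBIC))
E
```

```text
[602.9530332  -82.41091193 191.70352897] [ 4.1711376   3.00899145 -2.71125502] [ 0.44363905 -0.88795696 -0.05334743]
```

View pics/s2c.png

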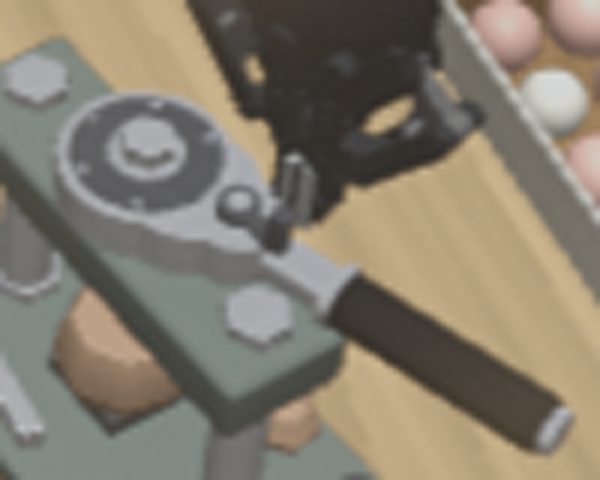

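Emit:
play_rows([
  {"grip":0,"dx":-0.18,"dy":-0.09,"dz":0,"rx":0,"ry":0,"rz":0},
  {"grip":0,"dx":0,"dy":0,"dz":0,"rx":0,"ry":0,"rz":0},
  {"grip":0,"dx":-0.09,"dy":-0.05,"dz":0,"rx":0,"ry":0,"rz":0},
  {"grip":0,"dx":0,"dy":0,"dz":0,"rx":0,"ry":0,"rz":0},
  {"grip":0,"dx":0,"dy":0,"dz":0,"rx":0,"ry":0,"rz":0},
  {"grip":0,"dx":0,"dy":0,"dz":0,"rx":0,"ry":0,"rz":0},
  {"grip":0,"dx":0,"dy":0,"dz":0,"rx":0,"ry":0,"rz":0},
  {"grip":0,"dx":0,"dy":0,"dz":0,"rx":0,"ry":0,"rz":0},
  {"grip":0,"dx":0,"dy":0,"dz":0,"rx":0,"ry":0,"rz":0},
  {"grip":0,"dx":0,"dy":0,"dz":0,"rx":0,"ry":0,"rz":0},
])

```text
clock: 6.2
eef_pos: [601.8, -83.0, 191.8]
eef_rot: [-0.247, 0.969, 0.0, 0.004]
force: [9.6, 4.4, -4.4]
grip_width: -0.1
```

Emit:
play_rows([
  {"grip":0,"dx":0.9,"dy":0.48,"dz":0,"rx":0,"ry":0,"rz":0},
  {"grip":0,"dx":0.9,"dy":0.48,"dz":0,"rx":0,"ry":0,"rz":0},
  {"grip":0,"dx":0.9,"dy":0.48,"dz":0,"rx":0,"ry":0,"rz":0},
  {"grip":0,"dx":0.9,"dy":0.48,"dz":0,"rx":0,"ry":0,"rz":0},
  {"grip":0,"dx":0.9,"dy":0.48,"dz":0,"rx":0,"ry":0,"rz":0},
  {"grip":0,"dx":0,"dy":0,"dz":0,"rx":0,"ry":0,"rz":0},
  {"grip":0,"dx":0,"dy":0,"dz":0,"rx":0,"ry":0,"rz":0},
  {"grip":0,"dx":0,"dy":0,"dz":0,"rx":0,"ry":0,"rz":0},
  {"grip":0,"dx":0,"dy":0,"dz":0,"rx":0,"ry":0,"rz":0},
  {"grip":0,"dx":0,"dy":0,"dz":0,"rx":0,"ry":0,"rz":0},
])

```text
clock: 7.2
eef_pos: [643.4, -60.8, 191.4]
eef_rot: [-0.247, 0.969, -0.0, -0.0]
force: [-0.8, 0.2, 0.3]
grip_width: 0.3
```

```bash
python3 - <<'E'
from h import *
o=get_obs();print(o['eef_pos'],o['force'],o['q'])
c=camera("side");save(c,"s3.png");np.save("side3.npy",cloud(c))
im=cv2.imread("pics/s3.png")[180:260,290:390];cv2.imwrite("pics/s3c.png",cv2.resize(im,None,fx=6,fy=6,interpolation=cv2.INTER_CUBIC))
q=np.load("side3.npy").reshape(-1,3);q=q[np.isfinite(q).all(1)];A=np.array([558.5,-23.9])
d=q[:,:2]-A;r=np.hypot(*d.T);ang=np.degrees(np.arctan2(d[:,1],d[:,0]))
g=q[(r>105)&(r<205)&(q[:,2]>150)&(q[:,2]<186)&(ang<-30)&(ang>-100)];s=cv2.minAreaRect(g[:,:2].astype(np.float32));c=np.array(s[0])-A;print(s,np.degrees(np.arctan2(c[1],c[0])))
E
```

```text
[643.36442304 -60.79004824 191.36733556] [-0.75255226  0.23616517  0.25165834] [-2.02699947e-01  2.95184821e-01  1.59494109e+00 -9.24689311e-05
  1.25153869e+00 -2.27334563e+00]
((624.9035034179688, -150.99977111816406), (52.6856689453125, 123.63926696777344), 48.88563919067383) -62.415102041589755
```

View pics/s3c.png

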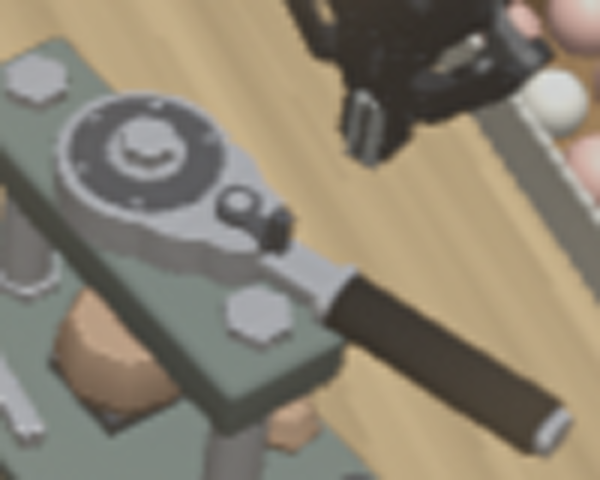

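The lever now lies on the clockwise side, with its lug at crop (275,230) against the stop. The handle has hardly moved. Next I'll go behind the grip and work out the arc.

```bash
python3 - <<'E'
from h import *
A=np.array([559,-22.5])
def C(p,s=24,r=150):
    p=np.radians(p);return A+r*np.array([np.cos(p),np.sin(p)])+s*np.array([-np.sin(p),np.cos(p)])
print(C(-61.5,38))
p=-61.5
for k in range(11):
    print(p,C(p).round(1),((C(p-20)-C(p))/100).round(3),"half",((C(p-10)-C(p))/50).round(3),((C(p-20)-C(p-10))/50).round(3));p-=20
E
```

```text
[ 663.96886432 -136.19053401]
-61.5 [ 651.7 -142.9] [-0.468 -0.244] half [-0.446 -0.285] [-0.489 -0.203]
-81.5 [ 604.9 -167.3] [-0.523 -0.07 ] half [-0.517 -0.115] [-0.529 -0.024]
-101.5 [ 552.6 -174.3] [-0.515  0.113] half [-0.525  0.068] [-0.505  0.158]
-121.5 [ 501.1 -162.9] [-0.445  0.283] half [-0.47   0.244] [-0.421  0.322]
-141.5 [ 456.5 -134.7] [-0.322  0.418] half [-0.358  0.39 ] [-0.285  0.446]
-161.5 [424.4 -92.9] [-0.159  0.503] half [-0.203  0.489] [-0.115  0.517]
-181.5 [408.4 -42.6] [0.022 0.527] half [-0.024  0.529] [0.068 0.525]
-201.5 [410.6  10.1] [0.201 0.488] half [0.158 0.505] [0.244 0.47 ]
-221.5 [430.8  58.9] [0.356 0.39 ] half [0.322 0.421] [0.39  0.358]
-241.5 [466.3  97.9] [0.468 0.244] half [0.446 0.285] [0.489 0.203]
-261.5 [513.1 122.3] [0.523 0.07 ] half [0.517 0.115] [0.529 0.024]
```

Emit:
play_rows([
  {"grip":0,"dx":0.42,"dy":-1.5,"dz":0,"rx":0,"ry":0,"rz":0},
  {"grip":0,"dx":0.42,"dy":-1.5,"dz":0,"rx":0,"ry":0,"rz":0},
  {"grip":0,"dx":0.42,"dy":-1.5,"dz":0,"rx":0,"ry":0,"rz":0},
  {"grip":0,"dx":0.42,"dy":-1.5,"dz":0,"rx":0,"ry":0,"rz":0},
  {"grip":0,"dx":0.42,"dy":-1.5,"dz":0,"rx":0,"ry":0,"rz":0},
  {"grip":0,"dx":0,"dy":0,"dz":-1,"rx":0,"ry":0,"rz":0},
  {"grip":0,"dx":0,"dy":0,"dz":-1,"rx":0,"ry":0,"rz":0},
  {"grip":0,"dx":0,"dy":0,"dz":-1,"rx":0,"ry":0,"rz":0},
  {"grip":0,"dx":0,"dy":0,"dz":0,"rx":0,"ry":0,"rz":0},
  {"grip":0,"dx":0,"dy":0,"dz":0,"rx":0,"ry":0,"rz":0},
])

```text
clock: 8.25
eef_pos: [663.9, -134.7, 160.2]
eef_rot: [-0.248, 0.969, 0.001, -0.001]
force: [-0.5, 0.6, -0.3]
grip_width: -0.0
```

Emit:
play_rows([
  {"grip":0,"dx":-0.62,"dy":-0.41,"dz":0,"rx":0,"ry":0,"rz":0},
  {"grip":0,"dx":-0.62,"dy":-0.41,"dz":0,"rx":0,"ry":0,"rz":0},
  {"grip":0,"dx":-0.557,"dy":-0.356,"dz":0,"rx":0,"ry":0,"rz":-2.5},
  {"grip":0,"dx":-0.557,"dy":-0.356,"dz":0,"rx":0,"ry":0,"rz":-2.5},
  {"grip":0,"dx":-0.557,"dy":-0.356,"dz":0,"rx":0,"ry":0,"rz":-2.5},
  {"grip":0,"dx":-0.557,"dy":-0.356,"dz":0,"rx":0,"ry":0,"rz":-2.5},
  {"grip":0,"dx":-0.611,"dy":-0.254,"dz":0,"rx":0,"ry":0,"rz":-2.5},
  {"grip":0,"dx":-0.611,"dy":-0.254,"dz":0,"rx":0,"ry":0,"rz":-2.5},
  {"grip":0,"dx":-0.611,"dy":-0.254,"dz":0,"rx":0,"ry":0,"rz":-2.5},
  {"grip":0,"dx":-0.611,"dy":-0.254,"dz":0,"rx":0,"ry":0,"rz":-2.5},
])

```text
clock: 9.25
eef_pos: [606.9, -167.9, 162.1]
eef_rot: [-0.074, 0.997, 0.0, 0.003]
force: [4.0, 3.4, -2.5]
grip_width: 0.1
```

Emit:
play_rows([
  {"grip":0,"dx":-0.517,"dy":-0.115,"dz":0,"rx":0,"ry":0,"rz":-2},
  {"grip":0,"dx":-0.517,"dy":-0.115,"dz":0,"rx":0,"ry":0,"rz":-2},
  {"grip":0,"dx":-0.517,"dy":-0.115,"dz":0,"rx":0,"ry":0,"rz":-2},
  {"grip":0,"dx":-0.517,"dy":-0.115,"dz":0,"rx":0,"ry":0,"rz":-2},
  {"grip":0,"dx":-0.517,"dy":-0.115,"dz":0,"rx":0,"ry":0,"rz":-2},
  {"grip":0,"dx":-0.529,"dy":-0.024,"dz":0,"rx":0,"ry":0,"rz":-2},
  {"grip":0,"dx":-0.529,"dy":-0.024,"dz":0,"rx":0,"ry":0,"rz":-2},
  {"grip":0,"dx":-0.529,"dy":-0.024,"dz":0,"rx":0,"ry":0,"rz":-2},
  {"grip":0,"dx":-0.529,"dy":-0.024,"dz":0,"rx":0,"ry":0,"rz":-2},
  {"grip":0,"dx":-0.529,"dy":-0.024,"dz":0,"rx":0,"ry":0,"rz":-2},
])

```text
clock: 10.25
eef_pos: [553.6, -175.3, 162.0]
eef_rot: [0.1, 0.995, 0.0, 0.001]
force: [5.1, 1.2, -1.2]
grip_width: 0.1
```

Emit:
play_rows([
  {"grip":0,"dx":-0.525,"dy":0.068,"dz":0,"rx":0,"ry":0,"rz":-2},
  {"grip":0,"dx":-0.525,"dy":0.068,"dz":0,"rx":0,"ry":0,"rz":-2},
  {"grip":0,"dx":-0.525,"dy":0.068,"dz":0,"rx":0,"ry":0,"rz":-2},
  {"grip":0,"dx":-0.525,"dy":0.068,"dz":0,"rx":0,"ry":0,"rz":-2},
  {"grip":0,"dx":-0.525,"dy":0.068,"dz":0,"rx":0,"ry":0,"rz":-2},
  {"grip":0,"dx":-0.505,"dy":0.158,"dz":0,"rx":0,"ry":0,"rz":-2},
  {"grip":0,"dx":-0.505,"dy":0.158,"dz":0,"rx":0,"ry":0,"rz":-2},
  {"grip":0,"dx":-0.505,"dy":0.158,"dz":0,"rx":0,"ry":0,"rz":-2},
  {"grip":0,"dx":-0.505,"dy":0.158,"dz":0,"rx":0,"ry":0,"rz":-2},
  {"grip":0,"dx":-0.505,"dy":0.158,"dz":0,"rx":0,"ry":0,"rz":-2},
])

```text
clock: 11.25
eef_pos: [502.3, -164.4, 162.1]
eef_rot: [0.272, 0.962, -0.0, 0.002]
force: [6.3, 0.7, -1.8]
grip_width: 0.0
```

Emit:
play_rows([
  {"grip":0,"dx":-0.47,"dy":0.244,"dz":0,"rx":0,"ry":0,"rz":-2},
  {"grip":0,"dx":-0.47,"dy":0.244,"dz":0,"rx":0,"ry":0,"rz":-2},
  {"grip":0,"dx":-0.47,"dy":0.244,"dz":0,"rx":0,"ry":0,"rz":-2},
  {"grip":0,"dx":-0.47,"dy":0.244,"dz":0,"rx":0,"ry":0,"rz":-2},
  {"grip":0,"dx":-0.47,"dy":0.244,"dz":0,"rx":0,"ry":0,"rz":-2},
  {"grip":0,"dx":-0.421,"dy":0.322,"dz":0,"rx":0,"ry":0,"rz":-2},
  {"grip":0,"dx":-0.421,"dy":0.322,"dz":0,"rx":0,"ry":0,"rz":-2},
  {"grip":0,"dx":-0.421,"dy":0.322,"dz":0,"rx":0,"ry":0,"rz":-2},
  {"grip":0,"dx":-0.421,"dy":0.322,"dz":0,"rx":0,"ry":0,"rz":-2},
  {"grip":0,"dx":-0.421,"dy":0.322,"dz":0,"rx":0,"ry":0,"rz":-2},
])

```text
clock: 12.25
eef_pos: [457.6, -136.8, 162.1]
eef_rot: [0.434, 0.901, -0.001, 0.002]
force: [5.4, -1.4, -2.2]
grip_width: 0.2
```

Emit:
play_rows([
  {"grip":0,"dx":-0.358,"dy":0.39,"dz":0,"rx":0,"ry":0,"rz":-2},
  {"grip":0,"dx":-0.358,"dy":0.39,"dz":0,"rx":0,"ry":0,"rz":-2},
  {"grip":0,"dx":-0.358,"dy":0.39,"dz":0,"rx":0,"ry":0,"rz":-2},
  {"grip":0,"dx":-0.358,"dy":0.39,"dz":0,"rx":0,"ry":0,"rz":-2},
  {"grip":0,"dx":-0.358,"dy":0.39,"dz":0,"rx":0,"ry":0,"rz":-2},
  {"grip":0,"dx":-0.285,"dy":0.446,"dz":0,"rx":0,"ry":0,"rz":-2},
  {"grip":0,"dx":-0.285,"dy":0.446,"dz":0,"rx":0,"ry":0,"rz":-2},
  {"grip":0,"dx":-0.285,"dy":0.446,"dz":0,"rx":0,"ry":0,"rz":-2},
  {"grip":0,"dx":-0.285,"dy":0.446,"dz":0,"rx":0,"ry":0,"rz":-2},
  {"grip":0,"dx":-0.285,"dy":0.446,"dz":0,"rx":0,"ry":0,"rz":-2},
])

```text
clock: 13.25
eef_pos: [424.9, -95.5, 162.1]
eef_rot: [0.584, 0.812, -0.001, 0.002]
force: [3.5, -3.6, -0.9]
grip_width: 0.3
```

Emit:
play_rows([
  {"grip":0,"dx":-0.203,"dy":0.489,"dz":0,"rx":0,"ry":0,"rz":-2},
  {"grip":0,"dx":-0.203,"dy":0.489,"dz":0,"rx":0,"ry":0,"rz":-2},
  {"grip":0,"dx":-0.203,"dy":0.489,"dz":0,"rx":0,"ry":0,"rz":-2},
  {"grip":0,"dx":-0.203,"dy":0.489,"dz":0,"rx":0,"ry":0,"rz":-2},
  {"grip":0,"dx":-0.203,"dy":0.489,"dz":0,"rx":0,"ry":0,"rz":-2},
  {"grip":0,"dx":-0.115,"dy":0.517,"dz":0,"rx":0,"ry":0,"rz":-2},
  {"grip":0,"dx":-0.115,"dy":0.517,"dz":0,"rx":0,"ry":0,"rz":-2},
  {"grip":0,"dx":-0.115,"dy":0.517,"dz":0,"rx":0,"ry":0,"rz":-2},
  {"grip":0,"dx":-0.115,"dy":0.517,"dz":0,"rx":0,"ry":0,"rz":-2},
  {"grip":0,"dx":-0.115,"dy":0.517,"dz":0,"rx":0,"ry":0,"rz":-2},
])

```text
clock: 14.25
eef_pos: [408.2, -45.5, 162.0]
eef_rot: [0.716, 0.698, -0.002, 0.001]
force: [0.3, -5.5, -0.0]
grip_width: -0.0
```

Emit:
play_rows([
  {"grip":0,"dx":-0.027,"dy":0.397,"dz":0,"rx":0,"ry":0,"rz":-1.5},
  {"grip":0,"dx":-0.027,"dy":0.397,"dz":0,"rx":0,"ry":0,"rz":-1.5},
  {"grip":0,"dx":-0.027,"dy":0.397,"dz":0,"rx":0,"ry":0,"rz":-1.5},
  {"grip":0,"dx":-0.027,"dy":0.397,"dz":0,"rx":0,"ry":0,"rz":-1.5},
  {"grip":0,"dx":-0.027,"dy":0.397,"dz":0,"rx":0,"ry":0,"rz":-1.5},
  {"grip":0,"dx":0.025,"dy":0.397,"dz":0,"rx":0,"ry":0,"rz":-1.5},
  {"grip":0,"dx":0.025,"dy":0.397,"dz":0,"rx":0,"ry":0,"rz":-1.5},
  {"grip":0,"dx":0.025,"dy":0.397,"dz":0,"rx":0,"ry":0,"rz":-1.5},
  {"grip":0,"dx":0.025,"dy":0.397,"dz":0,"rx":0,"ry":0,"rz":-1.5},
  {"grip":0,"dx":0.025,"dy":0.397,"dz":0,"rx":0,"ry":0,"rz":-1.5},
])

```text
clock: 15.25
eef_pos: [407.4, -5.8, 161.9]
eef_rot: [0.801, 0.599, -0.003, 0.001]
force: [-2.2, -5.3, 2.9]
grip_width: -0.2
```

```bash
python3 - <<'E'
from h import *
A=np.array([559,-22.5])
def C(p,s=24,r=150):
    p=np.radians(p);return A+r*np.array([np.cos(p),np.sin(p)])+s*np.array([-np.sin(p),np.cos(p)])
p=-196.5
for k in range(10): print(p,C(p).round(1),((C(p-10)-C(p))/100).round(3));p-=10
for i in range(3):
    o=get_obs();print(o['eef_pos'],o['force'],o['torque'],o['q'])
E
```

```text
-196.5 [408.4  -2.9] [0.057 0.259]
-206.5 [414.1  23. ] [0.101 0.245]
-216.5 [424.1  47.4] [0.142 0.224]
-226.5 [438.3  69.8] [0.179 0.196]
-236.5 [456.2  89.3] [0.21  0.162]
-246.5 [477.2 105.5] [0.235 0.123]
-256.5 [500.6 117.8] [0.252 0.08 ]
-266.5 [525.9 125.8] [0.262 0.035]
-276.5 [552.1 129.3] [ 0.265 -0.011]
-286.5 [578.6 128.1] [ 0.259 -0.057]
[407.38400845  -5.78218329 161.87089896] [-2.17785686 -5.31442401  2.87171219] [-0.76429118  0.31944255  0.03296072] [-0.18254269 -0.19274523  2.16433189 -0.00617572  1.17271418  0.10628735]
[407.38400845  -5.78218329 161.87089896] [-2.17785686 -5.31442401  2.87171219] [-0.76429118  0.31944255  0.03296072] [-0.18254269 -0.19274523  2.16433189 -0.00617572  1.17271418  0.10628735]
[407.38400845  -5.78218329 161.87089896] [-2.17785686 -5.31442401  2.87171219] [-0.76429118  0.31944255  0.03296072] [-0.18254269 -0.19274523  2.16433189 -0.00617572  1.17271418  0.10628735]
```

Emit:
play_rows([
  {"grip":0,"dx":0.057,"dy":0.259,"dz":0,"rx":0,"ry":0,"rz":-1},
  {"grip":0,"dx":0.057,"dy":0.259,"dz":0,"rx":0,"ry":0,"rz":-1},
  {"grip":0,"dx":0.057,"dy":0.259,"dz":0,"rx":0,"ry":0,"rz":-1},
  {"grip":0,"dx":0.057,"dy":0.259,"dz":0,"rx":0,"ry":0,"rz":-1},
  {"grip":0,"dx":0.057,"dy":0.259,"dz":0,"rx":0,"ry":0,"rz":-1},
  {"grip":0,"dx":0.057,"dy":0.259,"dz":0,"rx":0,"ry":0,"rz":-1},
  {"grip":0,"dx":0.057,"dy":0.259,"dz":0,"rx":0,"ry":0,"rz":-1},
  {"grip":0,"dx":0.057,"dy":0.259,"dz":0,"rx":0,"ry":0,"rz":-1},
  {"grip":0,"dx":0.057,"dy":0.259,"dz":0,"rx":0,"ry":0,"rz":-1},
  {"grip":0,"dx":0.057,"dy":0.259,"dz":0,"rx":0,"ry":0,"rz":-1},
])

```text
clock: 16.25
eef_pos: [412.7, 20.0, 161.6]
eef_rot: [0.85, 0.527, -0.004, 0.001]
force: [-3.3, -5.0, 3.1]
grip_width: -0.1
```

Emit:
play_rows([
  {"grip":0,"dx":0.101,"dy":0.245,"dz":0,"rx":0,"ry":0,"rz":-1},
  {"grip":0,"dx":0.101,"dy":0.245,"dz":0,"rx":0,"ry":0,"rz":-1},
  {"grip":0,"dx":0.101,"dy":0.245,"dz":0,"rx":0,"ry":0,"rz":-1},
  {"grip":0,"dx":0.101,"dy":0.245,"dz":0,"rx":0,"ry":0,"rz":-1},
  {"grip":0,"dx":0.101,"dy":0.245,"dz":0,"rx":0,"ry":0,"rz":-1},
  {"grip":0,"dx":0.101,"dy":0.245,"dz":0,"rx":0,"ry":0,"rz":-1},
  {"grip":0,"dx":0.101,"dy":0.245,"dz":0,"rx":0,"ry":0,"rz":-1},
  {"grip":0,"dx":0.101,"dy":0.245,"dz":0,"rx":0,"ry":0,"rz":-1},
  {"grip":0,"dx":0.101,"dy":0.245,"dz":0,"rx":0,"ry":0,"rz":-1},
  {"grip":0,"dx":0.101,"dy":0.245,"dz":0,"rx":0,"ry":0,"rz":-1},
])

```text
clock: 17.25
eef_pos: [422.0, 44.3, 161.4]
eef_rot: [0.892, 0.451, -0.004, 0.001]
force: [-4.7, -5.3, 5.4]
grip_width: -0.1
```

Emit:
play_rows([
  {"grip":0,"dx":0.142,"dy":0.224,"dz":0,"rx":0,"ry":0,"rz":-1},
  {"grip":0,"dx":0.142,"dy":0.224,"dz":0,"rx":0,"ry":0,"rz":-1},
  {"grip":0,"dx":0.142,"dy":0.224,"dz":0,"rx":0,"ry":0,"rz":-1},
  {"grip":0,"dx":0.142,"dy":0.224,"dz":0,"rx":0,"ry":0,"rz":-1},
  {"grip":0,"dx":0.142,"dy":0.224,"dz":0,"rx":0,"ry":0,"rz":-1},
  {"grip":0,"dx":0.142,"dy":0.224,"dz":0,"rx":0,"ry":0,"rz":-1},
  {"grip":0,"dx":0.142,"dy":0.224,"dz":0,"rx":0,"ry":0,"rz":-1},
  {"grip":0,"dx":0,"dy":0,"dz":0,"rx":0,"ry":0,"rz":0},
  {"grip":0,"dx":0,"dy":0,"dz":0,"rx":0,"ry":0,"rz":0},
  {"grip":0,"dx":0,"dy":0,"dz":0,"rx":0,"ry":0,"rz":0},
])

```text
clock: 18.25
eef_pos: [431.1, 60.4, 161.1]
eef_rot: [0.918, 0.396, -0.005, 0.0]
force: [-5.8, -5.2, 6.2]
grip_width: 0.1
```

Emit:
play_rows([
  {"grip":0,"dx":0.171,"dy":0.203,"dz":0,"rx":0,"ry":0,"rz":-1},
  {"grip":0,"dx":0.171,"dy":0.203,"dz":0,"rx":0,"ry":0,"rz":-1},
  {"grip":0,"dx":0.171,"dy":0.203,"dz":0,"rx":0,"ry":0,"rz":-1},
  {"grip":0,"dx":0.171,"dy":0.203,"dz":0,"rx":0,"ry":0,"rz":-1},
  {"grip":0,"dx":0.171,"dy":0.203,"dz":0,"rx":0,"ry":0,"rz":-1},
  {"grip":0,"dx":0.171,"dy":0.203,"dz":0,"rx":0,"ry":0,"rz":-1},
  {"grip":0,"dx":0,"dy":0,"dz":0,"rx":0,"ry":0,"rz":0},
  {"grip":0,"dx":0,"dy":0,"dz":0,"rx":0,"ry":0,"rz":0},
  {"grip":0,"dx":0,"dy":0,"dz":0,"rx":0,"ry":0,"rz":0},
  {"grip":0,"dx":0,"dy":0,"dz":0,"rx":0,"ry":0,"rz":0},
])

```text
clock: 19.25
eef_pos: [440.3, 72.7, 160.6]
eef_rot: [0.938, 0.347, -0.006, -0.0]
force: [-7.1, -4.0, 6.7]
grip_width: 0.1
```

Emit:
play_rows([
  {"grip":0,"dx":0.189,"dy":0.185,"dz":0,"rx":0,"ry":0,"rz":-1},
  {"grip":0,"dx":0.189,"dy":0.185,"dz":0,"rx":0,"ry":0,"rz":-1},
  {"grip":0,"dx":0.189,"dy":0.185,"dz":0,"rx":0,"ry":0,"rz":-1},
  {"grip":0,"dx":0.189,"dy":0.185,"dz":0,"rx":0,"ry":0,"rz":-1},
  {"grip":0,"dx":0,"dy":0,"dz":0,"rx":0,"ry":0,"rz":0},
  {"grip":0,"dx":0,"dy":0,"dz":0,"rx":0,"ry":0,"rz":0},
  {"grip":0,"dx":0,"dy":0,"dz":0,"rx":0,"ry":0,"rz":0},
  {"grip":0,"dx":0,"dy":0,"dz":0,"rx":0,"ry":0,"rz":0},
  {"grip":0,"dx":0,"dy":0,"dz":0,"rx":0,"ry":0,"rz":0},
  {"grip":0,"dx":0,"dy":0,"dz":0,"rx":0,"ry":0,"rz":0},
])

```text
clock: 20.25
eef_pos: [447.0, 80.3, 160.3]
eef_rot: [0.949, 0.314, -0.007, -0.0]
force: [-9.7, -3.8, 6.2]
grip_width: 0.1
```

```bash
python3 - <<'E'
from h import *
t=np.radians(-233.5);t=np.array([-np.sin(t),np.cos(t)])
for i in range(6):
    o=get_obs();print(o['clock'],o['eef_pos'].round(1),o['force'].round(2),o['force'][:2]@t,o['torque'].round(2))
    c=camera("side")
save(c,"s4.png");W=cloud(c);q=W.reshape(-1,3);q=q[np.isfinite(q).all(1)]
im=cv2.imread("pics/s4.png")[150:270,250:400];cv2.imwrite("pics/s4c.png",cv2.resize(im,None,fx=5,fy=5,interpolation=cv2.INTER_CUBIC))
E
```

```text
20.25 [447.   80.3 160.3] [-9.67 -3.85  6.21] 10.064054154268113 [-0.47  1.49  0.08]
20.3 [447.1  80.3 160.3] [-9.68 -2.87  6.33] 9.481568660497087 [-0.5   1.45  0.01]
20.35 [447.1  80.3 160.3] [-9.64 -3.03  6.35] 9.55264405596537 [-0.55  1.58  0.08]
20.4 [447.1  80.3 160.3] [-8.62 -3.19  6.46] 8.82941048682568 [-0.54  1.46  0.08]
20.45 [447.   80.3 160.3] [-10.05  -3.38   5.86] 10.087624957281964 [-0.47  1.55  0.06]
20.5 [447.1  80.3 160.3] [-9.38 -2.98  6.48] 9.314789576008032 [-0.52  1.52  0.  ]
```

View pics/s4c.png

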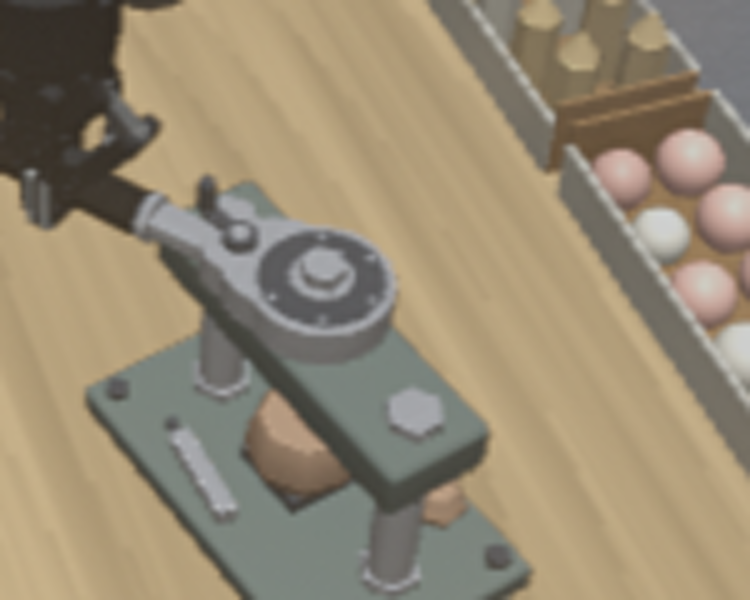

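The pull averages 9.5 N, which is a firm nip. The lever is still on the clockwise side (lug at crop (208,190)) and the stone stands in place. I'll back off now.

Emit:
play_rows([
  {"grip":0,"dx":-0.16,"dy":-0.12,"dz":0,"rx":0,"ry":0,"rz":0},
  {"grip":0,"dx":-0.4,"dy":-0.3,"dz":0,"rx":0,"ry":0,"rz":0},
  {"grip":0,"dx":-0.8,"dy":-0.6,"dz":0,"rx":0,"ry":0,"rz":0},
  {"grip":0,"dx":-0.8,"dy":-0.6,"dz":0,"rx":0,"ry":0,"rz":0},
  {"grip":0,"dx":-0.8,"dy":-0.6,"dz":0,"rx":0,"ry":0,"rz":0},
  {"grip":0,"dx":0,"dy":0,"dz":2,"rx":0,"ry":0,"rz":0},
  {"grip":0,"dx":0,"dy":0,"dz":2,"rx":0,"ry":0,"rz":0},
  {"grip":0,"dx":0,"dy":0,"dz":2,"rx":0,"ry":0,"rz":0},
  {"grip":0,"dx":0,"dy":0,"dz":1,"rx":0,"ry":0,"rz":0},
  {"grip":0,"dx":0,"dy":0,"dz":0,"rx":0,"ry":0,"rz":0},
])

```text
clock: 21.55
eef_pos: [424.0, 59.4, 233.1]
eef_rot: [0.949, 0.314, 0.002, 0.001]
force: [1.1, 0.8, 0.7]
grip_width: -0.3
```

```bash
python3 - <<'E'
from h import *
o=get_obs();print(o['clock'],o['eef_pos'],o['force'],o['qvel'])
c=camera("side");save(c,"s5.png")
im=cv2.imread("pics/s5.png")[150:270,250:400];cv2.imwrite("pics/s5c.png",cv2.resize(im,None,fx=5,fy=5,interpolation=cv2.INTER_CUBIC))
E
```

```text
21.55 [424.01277613  59.39761984 233.12197806] [1.08593106 0.82110777 0.7382393 ] [ 3.58186935e-03  2.77793069e-02  3.79049037e-02 -5.18675804e-05
 -1.42151855e-02  4.02329509e-04]
```

View pics/s5c.png

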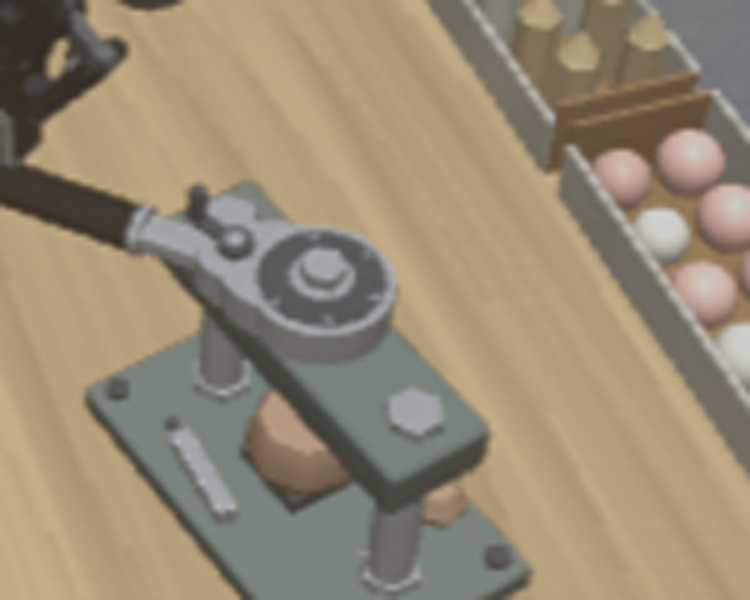

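The tool is clear. The handle slipped back slightly (collar from (150,215) to (138,228)), but the marks on the screw ring have not moved, so the screw held. I'll raise the tool a little, check everything is at rest, and hand in.

Emit:
play_rows([
  {"grip":0,"dx":-0.5,"dy":0,"dz":2,"rx":0,"ry":0,"rz":0},
  {"grip":0,"dx":-0.5,"dy":0,"dz":2,"rx":0,"ry":0,"rz":0},
  {"grip":0,"dx":0,"dy":0,"dz":0,"rx":0,"ry":0,"rz":0},
  {"grip":0,"dx":0,"dy":0,"dz":0,"rx":0,"ry":0,"rz":0},
  {"grip":0,"dx":0,"dy":0,"dz":0,"rx":0,"ry":0,"rz":0},
  {"grip":0,"dx":0,"dy":0,"dz":0,"rx":0,"ry":0,"rz":0},
  {"grip":0,"dx":0,"dy":0,"dz":0,"rx":0,"ry":0,"rz":0},
  {"grip":0,"dx":0,"dy":0,"dz":0,"rx":0,"ry":0,"rz":0},
  {"grip":0,"dx":0,"dy":0,"dz":0,"rx":0,"ry":0,"rz":0},
  {"grip":0,"dx":0,"dy":0,"dz":0,"rx":0,"ry":0,"rz":0},
])

```text
clock: 22.6
eef_pos: [413.0, 59.7, 271.3]
eef_rot: [0.949, 0.315, -0.0, -0.0]
force: [-0.5, 0.8, -0.0]
grip_width: 0.1
```

```bash
python3 - <<'E'
from h import *
c=camera("side");save(c,"s6.png")
a=[cv2.imread(f"pics/s{i}.png").astype(int) for i in(4,5,6)]
for n,(y0,y1,x0,x1) in dict(handle=(185,205,272,292),ring=(193,218,300,330),stone=(225,252,298,322)).items():
    print(n,[np.abs(a[i]-a[j])[y0:y1,x0:x1].mean().round(2) for i,j in((0,1),(1,2))])
print(get_obs()['force'],get_obs()['clock'])
E
```

```text
handle [np.float64(29.54), np.float64(1.98)]
ring [np.float64(3.53), np.float64(2.16)]
stone [np.float64(1.2), np.float64(1.9)]
[-5.31652189e-01 -7.67342039e-01  1.85482770e-04] 22.65
```

```bash
python3 -c "
from station import *
print(sign_off())"
```

```text
the job is handed in; nothing more can be done
None
```

I flipped the pawl lever to the driving-down side and brought the chisel down onto the stone in one clockwise stroke of about 170°. I then let go, lifted the tool clear and handed the job in at about 22.7 s; no verdict was reported.

- **Grip:** The pull rose from about 5 N in the air to about 9.5 N (single readings 8.8–10.1 N) at the end, within the firm-nip range and below splitting. The chisel force on the stone cannot be read directly; I estimate about 275 N from the pull.
- **Lever:** In the last picture I viewed it is still on the clockwise side.
- **Handle:** It slipped back a few degrees as I released it. The marks on the screw ring did not move, so I took the screw to be still tight, but I did not pull again to confirm it. Two pictures about 1 s apart showed it at rest.
- **Stone and other things:** The stone looks unmoved in the last pictures, and so do the spare chisel and offcut. I did not check the towers, geode, hammer and brush afterwards; the tool never came down near them.

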